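Lift a hot pot lid with the lid lifter and park it on the trivet

TASK

The pot lid is hot: take the hooked lid lifter out of its caddy, hook it under the lid's loop at the point where the lid balances (the steam vent makes it heavier on the vent side, by an unknown amount), and lift the lid gently and level clear of the pot, never letting it tip more than about five degrees and never touching it with the gripper. Set it down softly, centred on the trivet, then stand the lifter back in its caddy and leave the other kitchen things where they are.

Things in the scene. Friction and masses are not known exactly. Their poses are not given: they have to be found in the camera images.
- lifter: Loose C-shaped lid lifter (mm), 220 g, upright in the caddy. Origin: foot, straight below the grip's centre; z up, x the way its tongue points; the C is open to +x. Flat steel tongue x -45 to 18, 6 wide in y, z 0 to 6, with a lip at its tip (x 14 to 18) up to z 12. Upright shank x -45 to -35, 20 wide, z 0 to 85. Top arm x -45 to 18, 20 wide, z 75 to 85.
- grip (a point): Centre of the lifter's wooden grip block, 114 mm above the lifter's origin, axes as the lifter's. The block is 36 mm (x) by 16 mm (y, the way to pinch it), from 29 mm below to 29 mm above this point.
- saddle (a point): Middle of the tongue's upper face, where the loop's bar is meant to lie: 6 mm above the lifter's origin, straight below the grip; axes as the lifter's. 69 mm of clear height above it.
- caddy: Fixed open-topped steel pocket for the lifter. Origin: centre of its underside on the table. Inside 80 mm (x) by 30 mm (y), inner floor at z 6, walls 4 mm thick up to z 66. The lifter stands in it with its x axis the same way as the caddy's and its origin near x 13.5 mm, y 0.
- lid: Loose round steel lid on the pot rim. Origin: centre of the flange's underside; z up. Flange 188 mm diameter, 5 mm thick; plug below it 154 mm diameter, 8 mm deep. A rigid loop handle stands on it along y, a steam vent at y +72 mm. Without the vent it weighs 300 g, balanced at y 0. Raised off its balance point, one side lifts first and the far side stays on the rim.
- loop (a point): Centre of the loop's bar, 48 mm above the lid's origin on the lid's axis; axes as the lid's. Round bar of 8 mm diameter along y, between upright legs of the same bar at y -54 and y +54 mm.
- vent_top (a point): Top of the steel steam vent, at y +72 mm, z 33 mm of the lid; a cylinder 24 mm in diameter down to the flange. How much it weighs cannot be seen (hollow or filled), so the lid's balance point lies an unknown way, under 42 mm, from the loop's centre towards the vent.
- pot_mouth (a point): Centre of the pot's mouth, level with the rim top, 110 mm above the table; rim outer diameter 180 mm, inner 170 mm. The pot is fixed on a square black hob 240 mm wide; two steel side handles reach 112 mm from its centre in the hob's +x and -x directions at 88 mm above the table.
- trivet: Fixed round cork trivet, 180 mm diameter, flat top 25 mm above the table. Origin: centre of its underside on the table.
- jar: Bystander: amber glass jar, 52 mm diameter, 85 mm tall. Origin under its centre.
- ramekin: Bystander: small white bowl, 64 mm diameter, 38 mm tall. Origin under its centre.
- tub_low: Bystander: lidded white food tub, 126 x 176 x 49 mm, lower of a stack of two. Origin under its centre.
- tub_top: Bystander: upper tub of the stack, same size.
- mixing_bowl: Bystander: steel bowl, 180 mm diameter, 75 mm tall. Origin under its centre.
- spatula: Bystander: spatula lying flat.
- oil: Bystander: green bottle, 60 mm diameter, 170 mm tall. Origin under its centre.
There are look-alikes about, which are no part of the job. Leave any orange or yellow look-alike of the lifter alone.

How it is judged:
By the outcome, as a careful person would: the job done as asked, in the order asked, and still so for the second after the job is handed in, with the robot touching nothing.
It also fails if it takes over 72 s, if anything falls off the work surface, if the arm or the gripper's body presses on something with over 40 N, if the wrist force passes 120 N, or if a joint passes its speed limit or range.

ROBOT

A 7-joint arm with a two-finger parallel gripper is mounted at the origin on the work surface. World frame = base frame: x ahead of the robot, y to its left, z up, the work surface at z = 0. Lengths are in m, angles in rad, forces in N, time in s.
With the tool pointing down it reaches from about 0.4 to 0.9 m from the base axis. Payload 5.5 kg.
Tool frame: the origin (TCP) lies at the very end of the fingers, on their centre line; the grasp point (between the pads) lies 19 mm behind it; z points along the fingers, y is the direction in which the jaws open and shut (so a half turn about z gives the same grasp; the last joint's range is limited). The gripper opens to 92 mm and grips with 3 to 60 N. Pads are 19 mm wide; open, the fingers measure 130 mm over their backs; the gripper's body (75 mm by 190 mm) begins 47 mm behind the grasp point.
Start: joints at [1.497, 0.501, -0.427, 1.55, 0.221, 1.138, -0.21], TCP at [0.215, -0.613, 0.227] pointing down, gripper open.
Joint ranges: [-2.88, 2.88], [-0.31, 2.03], [-1.54, 1.56], [0.2, 2.42], [-1.41, 4.55], [0.19, 2.02], [-2.57, 2.57]. Speed limits (rad/s): [2.57, 2.57, 3.14, 3.14, 3.14, 3.14, 3.14].

INTERFACE

Orientations are given as a unit quaternion [w, x, y, z].
In Python, from workcell import arm, fingers, planner, get_image, calibration, models gives the robot as it stands. Calls block until the motion is done:
- arm.move_pose(position, orientation): joint-space move of the TCP to a pose.
- arm.move_linear(position, feed=0.15, rotation=None, until_force=None): straight line of the TCP; rotation=None keeps the orientation; feed is the mean speed in m/s. With until_force (N) it stops when the force on the tool has changed by that much, and returns True; else False.
- arm.movej(angles): joint-space move.
- fingers.grip(opening, f_grip=None): finger opening in m; f_grip is the grip in N (None keeps the last); returns when the fingers have stopped.
- arm.wait(seconds).
- planner.ik(position, orientation): joint angles nearest the present ones, or None.
- arm.read_state(): the state.
- get_image(name): name is "side" or "top" or "wrist"; returns the picture (384x512x3 uint8, red, green, blue); there is no depth.
- calibration(name): a dict with "mtx" (3x3 intrinsics, pixels), "pose" (4x4, takes a point from camera to world coordinates). Camera axes: x right, y up, looking along -z (the intrinsics and any distortion apply to the point x, -y, -z); pixel columns grow to the right and rows downward; lengths in m; the calibration is good to about 2 mm. A picture is of the moment at which its call begins: read the wrist's pose just before it. calibration takes no time and is no camera call; for the wrist camera it gives the pose at the moment of the call.
A pose or a line that the arm cannot do raises arm.IKError and nothing moves.
- arm.job_done(): hands the job in, once; it reports no verdict.
Trained networks look in the newest picture that a camera, given by its name, has taken for a name from the list of things; names that differ only in an ending like _2 or _b are one class to them, and where a whole thing is asked for, a point or a joint stands for the part that bears it (a point fixed in the world has none). Each returns a list of dicts, best first, with "p" (0 to 1); they miss things now and then, are a little off and sometimes report something else, mostly with a low value. They report only what shows in the picture. A call takes as long as a camera call. They do not tell look-alikes from the thing itself.
- models.search_frame(camera, target): "point" ([x, y, z] in m, in the coordinates of the camera as it stood for that picture, good to about 4 mm: the middle of the surface that is visible of it).
- models.regions_of(camera, target): "region" (384x512 bool, what is visible of it).
The state is a dict: "time": time; "joint_pos": joint angles; "joint_velocities": joint speeds; "tau": joint torques, N m; "ee_pos": TCP position; "ee_rot": TCP orientation; "wrist_force": force on the tool from outside, world axes, zero at the start; "wrist_torque": the same for the moment, N m; "finger_gap": finger opening in m.
Only numpy, scipy, OpenCV 4.12 (cv2) and the standard library are available. Lean on these libraries where they do the work, as an engineer would, in place of code of your own. Each camera call takes 0.05 s, during which the arm holds its last target. There are 200 camera calls.

## Working session

There is one attempt and no reset: what is moved stays moved. The work goes in short steps, each a Python script; the robot and the scene stay as the last script left them, time stands still between calls to the robot, and variables do not carry over. Pictures are saved under pics/ and viewed, about 8 in all and at most 12, crops included, and the job is handed in when it is done.

```bash
ls; mkdir -p pics; cat > h.py <<'E'
import numpy as np, cv2
from workcell import arm, fingers, planner, get_image, calibration, models
def save(n,im): cv2.imwrite('pics/'+n,im[:,:,::-1])
def w(cam,p,c=None):
    c=c or calibration(cam); return (np.array(c['pose'])@np.r_[p,1])[:3]
def plane(cam,u,v,z,c=None):
    c=c or calibration(cam); K=np.array(c['mtx']);P=np.array(c['pose'])
    d=np.linalg.inv(K)@[u,v,1]; d=P[:3,:3]@[d[0],-d[1],-d[2]]; o=P[:3,3]
    return o+d*(z-o[2])/d[2]
def proj(cam,p,c=None):
    c=c or calibration(cam); K=np.array(c['mtx']);P=np.array(c['pose'])
    q=P[:3,:3].T@(np.array(p)-P[:3,3]); q=K@[q[0],-q[1],-q[2]]; return q[:2]/q[2]
E
python3 - <<'E'
from h import *
print(calibration('top').keys())
a=get_image('top');b=get_image('side')
save('top.png',a);save('side.png',b)
for cam in ('top','side'):
  for t in ['lifter','grip','caddy','lid','loop','vent_top','pot_mouth','trivet']:
    for d in models.search_frame(cam,t)[:3]: print(cam,t,round(d['p'],2),w(cam,d['point']).round(4))
print(arm.read_state()['time'])
E
```

```text
pics
dict_keys(['mtx', 'pose'])
top lifter 0.73 [ 0.5606 -0.0172  0.0881]
top lifter 0.6 [0.3533 0.1348 0.1185]
top lifter 0.58 [ 0.3199 -0.1849  0.0862]
top grip 0.49 [ 0.5543 -0.0135  0.0962]
top grip 0.49 [ 0.3155 -0.1864  0.0868]
top grip 0.41 [0.3507 0.1344 0.1176]
top caddy 0.66 [ 0.551  -0.0157  0.0045]
top lid 0.73 [ 0.5237 -0.1687  0.0356]
top lid 0.68 [ 0.579  -0.2072  0.1148]
top loop 0.71 [ 0.5756 -0.212   0.1145]
top vent_top 0.93 [ 0.577  -0.2059  0.1137]
top pot_mouth 0.69 [ 0.5242 -0.1713  0.0372]
top trivet 0.67 [0.5608 0.2437 0.0263]
side lifter 0.78 [0.3574 0.1415 0.0803]
side lifter 0.69 [ 0.3156 -0.1854  0.0831]
side lifter 0.56 [ 0.5698 -0.0036  0.1058]
side grip 0.96 [0.3562 0.1461 0.0857]
side grip 0.72 [ 0.5728 -0.0069  0.1061]
side grip 0.68 [ 0.3131 -0.1816  0.0833]
side caddy 0.63 [0.5579 0.0086 0.0339]
side lid 0.94 [ 0.5791 -0.1982  0.1181]
side loop 0.97 [ 0.5744 -0.1945  0.1166]
side vent_top 0.74 [ 0.5786 -0.1954  0.1141]
side pot_mouth 0.74 [ 0.5522 -0.1296  0.0349]
side trivet 0.96 [0.5643 0.2523 0.0196]
side trivet 0.74 [0.6217 0.5121 0.0941]
side trivet 0.72 [ 0.5501 -0.13    0.0344]
0.9
```

View pics/top.png

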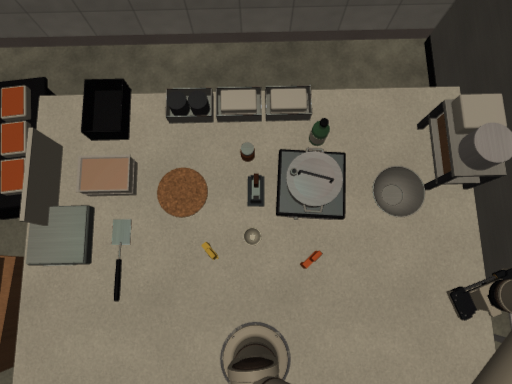

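View pics/side.png

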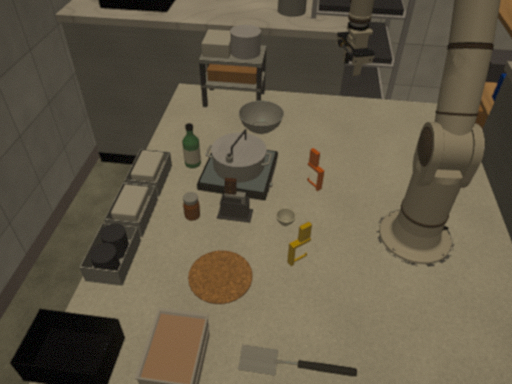

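The top view shows the caddy at (256,190) with the true lifter's dark grip at about (256,180). The pot is at (315,180), with the vent at about (295,173) and the bar running to (333,181). The orange and yellow lifters are look-alikes. Next I'll look from the wrist.

```bash
python3 - <<'E'
from h import *
from scipy.spatial.transform import Rotation as R
s=arm.read_state(); print(s['ee_pos'],s['ee_rot'])
q=np.array(s['ee_rot']);T=np.eye(4);T[:3,:3]=R.from_quat(q[[1,2,3,0]]).as_matrix();T[:3,3]=s['ee_pos']
c=calibration('wrist');print((np.linalg.inv(T)@c['pose']).round(3),c['mtx'])
for u,v,z in[(256,190,.06),(315,180,.115),(182,192,.025),(295,173,.143)]:print(plane('top',u,v,z).round(4))
im=get_image('top'); save('c1.png',cv2.resize(im[140:225,235:355],(800,566),interpolation=cv2.INTER_CUBIC))
# view pose
for yaw in (0,np.pi/2,-np.pi/2,np.pi):
    r=R.from_euler('z',yaw)*R.from_euler('x',np.pi); x=r.as_quat()
    j=planner.ik([.5,-.1,.38],[x[3],*x[:3]]); print(yaw,None if j is None else np.round(j,2))
E
```

```text
[ 0.21483102 -0.61349525  0.22676575] [3.72983426e-05 9.85854402e-01 1.67603989e-01 2.17711168e-05]
[[-0.     0.958  0.286  0.077]
 [ 1.     0.     0.     0.   ]
 [ 0.     0.286 -0.958 -0.157]
 [ 0.     0.     0.     1.   ]] [[274.18992548   0.         251.19193141]
 [  0.         274.18992548 191.93298864]
 [  0.           0.           1.        ]]
[ 0.5552 -0.0172  0.06  ]
[ 0.5736 -0.2133  0.115 ]
[0.5611 0.2442 0.025 ]
[ 0.5922 -0.1449  0.143 ]
0 [ 0.98  0.19 -0.95  1.67  0.15  1.36 -1.57]
1.5707963267948966 [ 1.14  0.25 -1.17  1.67  0.23  1.38 -0.07]
-1.5707963267948966 [-1.03  0.42  1.56  1.73 -0.43  1.42 -2.55]
3.141592653589793 [ 1.19  0.29 -1.26  1.67  0.28  1.39  1.46]
```

View pics/c1.png

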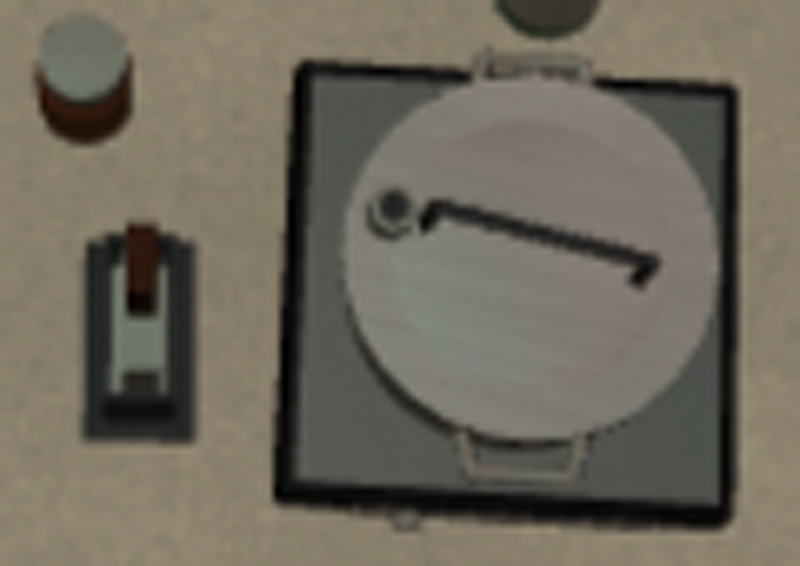

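The zoomed view shows the lifter's arm running from the grip towards −x, so its tongue points along world +x. The bar runs from the vent end (430,210) to (650,268), giving a lid yaw of about −14°. I'll check reach at the waypoints and take a wrist view.

```bash
cat >> h.py <<'E'
from scipy.spatial.transform import Rotation as R
def quat(yaw):
    x=(R.from_euler('z',yaw)*R.from_euler('x',np.pi)).as_quat(); return [x[3],*x[:3]]
E
python3 - <<'E'
from h import *
W={'grasp':(.566,-.017,.10,0),'up':(.566,-.017,.32,0),'pre':(.50,-.17,.25,-.25),'lid':(.58,-.18,.25,-.25),'lidup':(.58,-.18,.32,-.25),'triv':(.57,.27,.32,-.25),'trivd':(.57,.27,.17,-.25),'out':(.50,.29,.17,-.25)}
for off in (0,np.pi):
  for k,(x,y,z,a) in W.items():
    j=planner.ik([x,y,z],quat(a+off)); print(round(off,1),k,None if j is None else np.round(j,2))
arm.move_pose([.52,-.10,.40],quat(np.pi))
c=calibration('wrist');im=get_image('wrist');save('w1.png',im)
for t in ['grip','lifter','caddy','lid','loop','vent_top']:
    for d in models.search_frame('wrist',t)[:3]:
        p=w('wrist',d['point'],c);print(t,round(d['p'],2),p.round(4),proj('wrist',p,c).round(0))
print(arm.read_state()['time'])
E
```

```text
0 grasp [ 0.52  0.58 -0.7   1.86  0.48  0.88 -1.99]
0 up [ 0.79  0.42 -1.07  1.64  0.38  1.31 -1.91]
0 pre [ 0.83  0.29 -0.66  1.82  0.2   1.1  -1.72]
0 lid [ 0.71  0.43 -0.6   1.63  0.26  1.16 -1.78]
0 lidup [ 0.74  0.38 -0.65  1.54  0.24  1.29 -1.76]
0 triv [-0.5   0.36  0.01  1.5  -0.01  1.28 -2.3 ]
0 trivd [-0.5   0.49  0.01  1.67 -0.01  0.99 -2.3 ]
0 out [-0.42  0.41 -0.2   1.8   0.1   0.95 -2.47]
3.1 grasp [ 0.69  0.69 -0.96  1.85  0.68  0.97  1.  ]
3.1 up [ 0.9   0.54 -1.29  1.63  0.53  1.38  1.11]
3.1 pre [ 1.17  0.44 -1.13  1.82  0.43  1.16  1.22]
3.1 lid [ 0.99  0.58 -1.05  1.62  0.53  1.25  1.16]
3.1 lidup [ 1.01  0.52 -1.09  1.54  0.47  1.37  1.2 ]
3.1 triv [ 0.32  0.69 -1.3   1.47  0.67  1.48  0.34]
3.1 trivd [ 0.32  0.9  -1.3   1.64  0.9   1.32  0.18]
3.1 out [ 0.3   0.81 -1.3   1.77  0.83  1.24  0.09]
grip 0.91 [ 0.5575 -0.0211  0.0958] [298. 180.]
grip 0.67 [0.3457 0.1352 0.0922] [406.  44.]
grip 0.66 [ 0.3211 -0.1903  0.0916] [192.  26.]
lifter 0.93 [ 0.56   -0.0173  0.0945] [300. 181.]
lifter 0.85 [ 0.3243 -0.1903  0.0901] [192.  29.]
lifter 0.63 [0.3453 0.1325 0.0951] [406.  43.]
caddy 0.83 [ 0.5408 -0.0333  0.0132] [285. 161.]
caddy 0.3 [0.6907 0.0126 0.0766] [310. 244.]
lid 0.31 [ 0.5588 -0.022   0.0992] [297. 181.]
loop 0.63 [ 0.5696 -0.2031  0.1152] [191. 190.]
vent_top 0.77 [ 0.5679 -0.2051  0.1126] [190. 188.]
3.525
```

View pics/w1.png

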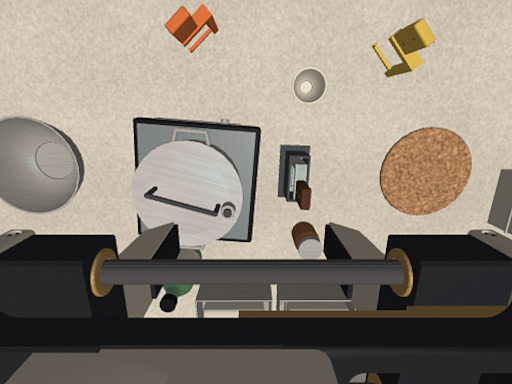

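The wrist view shows the lifter at (300,180), and the lid bar from (150,193) to (217,211) with the vent at (228,211). I'll zoom in for exact points.

```bash
python3 - <<'E'
from h import *
im=cv2.imread('pics/w1.png');cv2.imwrite('pics/w1z.png',cv2.resize(im[112:260,128:326],(792,592),interpolation=cv2.INTER_CUBIC))
E
```

```text
(no output)
```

View pics/w1z.png

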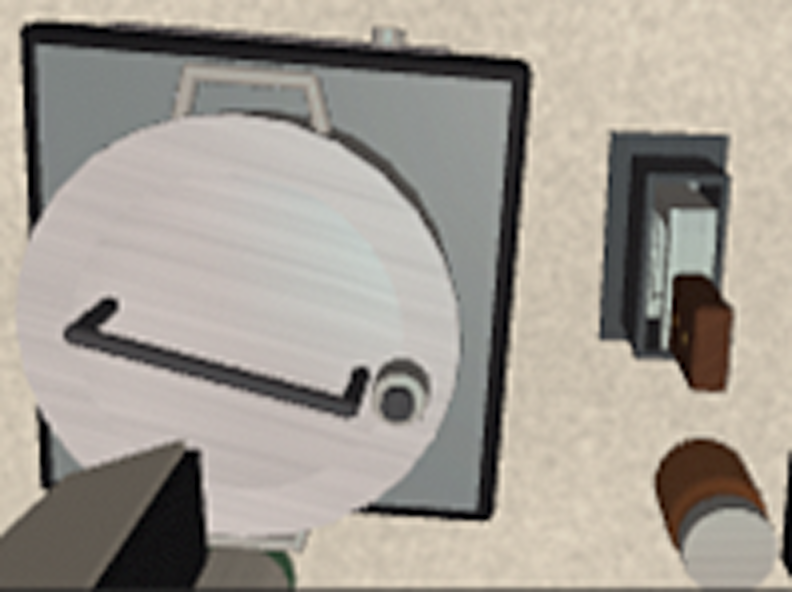

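The zoom shows the grip's top face centred near (711,346) and the bar ends at (72,333) and (350,410).

```bash
python3 - <<'E'
from h import *
P=lambda X,Y,z: plane('wrist',128+(X-.5)/4,112+(Y-.5)/4,z)
for n,X,Y,z in [('gtop',711,346,.149),('g1',693,303,.149),('g2',733,306,.149),('g3',726,390,.149),('g4',692,386,.149),('cad1',610,132,.066),('cad2',729,136,.066),('barA',72,333,.158),('barB',350,410,.158),('vent',398,404,.143),
 ('armtipL',667,206,.091),('armtipR',714,208,.091)]: print(n,P(X,Y,z).round(4))
A,B=P(72,333,.158),P(350,410,.158);d=B-A;print('len',np.hypot(*d[:2]),'yaw',np.degrees(np.arctan2(-d[0],d[1])),'mid',(A+B)/2)
E
```

```text
gtop [ 0.5746 -0.0154  0.149 ]
g1 [ 0.5572 -0.0233  0.149 ]
g2 [ 0.5584 -0.0078  0.149 ]
g3 [ 0.593  -0.0084  0.149 ]
g4 [ 0.5913 -0.0219  0.149 ]
cad1 [ 0.5017 -0.0485  0.066 ]
cad2 [0.5035 0.0045 0.066 ]
barA [ 0.5663 -0.261   0.158 ]
barB [ 0.5978 -0.1563  0.158 ]
vent [ 0.6011 -0.1389  0.143 ]
armtipL [ 0.5302 -0.0257  0.091 ]
armtipR [ 0.5311 -0.0055  0.091 ]
len 0.1093124081519732 yaw -16.743821294083364 mid [ 0.58202653 -0.20863573  0.158     ]
```

```bash
python3 - <<'E'
from h import *
q=quat(np.pi)
p=plane('wrist',426,171,.025);print('trivet',p)
fingers.grip(.05)
arm.move_pose([.575,-.0155,.21],q)
print(arm.move_linear([.575,-.0155,.101],feed=.12,until_force=8))
fingers.grip(0,40)
s=arm.read_state();print(s['ee_pos'],s['finger_gap'],s['wrist_force'],s['time'])
arm.move_linear([.575,-.0155,.30],feed=.15)
s=arm.read_state();print(s['ee_pos'],s['finger_gap'],s['wrist_force'],s['time'])
c=calibration('wrist');save('w2.png',get_image('wrist'));save('s2.png',get_image('side')[90:270,150:330])
E
```

```text
trivet [0.55826986 0.24582722 0.025     ]
False
[ 0.57508036 -0.01553056  0.10112209] 0.016076159341768204 [ 0.33059218 -0.32793632  1.2555006 ] 6.9333
[ 0.5744231  -0.01568517  0.29901527] 0.015601484258842897 [ 0.25470155 -0.73160667 -2.85273053] 8.4083
```

View pics/w2.png

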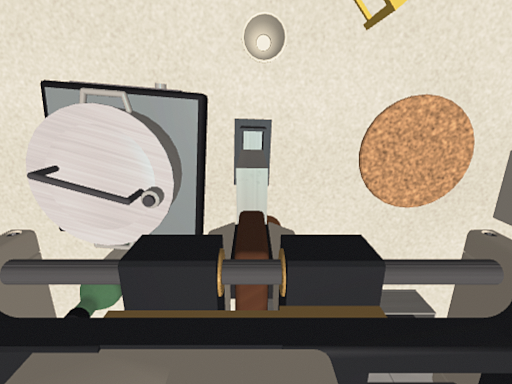

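The lifter is held straight under the gripper, with the trivet at about (418,150) and the lid at left. Next I insert it near the vent end and probe the lift for the weight.

```bash
cat >> h.py <<'E'
a=np.radians(-16.0);L=np.array([.582,-.2086]);ex=np.array([np.cos(a),np.sin(a)]);ey=np.array([-ex[1],ex[0]]);Q=quat(a+np.pi)
def at(x,y,z): return [*(L+x*ex+y*ey),z]
def st(n=''):
    s=arm.read_state();print(n,'t',round(s['time'],2),'p',s['ee_pos'].round(4),'F',s['wrist_force'].round(2),'M',s['wrist_torque'].round(3));return s
E
python3 - <<'E'
from h import *
arm.move_pose(at(-.075,.036,.30),Q)
arm.move_linear(at(-.075,.036,.2235),feed=.15)
print(arm.move_linear(at(0,.036,.2235),feed=.08,until_force=4)); 
st();arm.wait(.2);s0=st()
c=calibration('wrist');save('w3.png',get_image('wrist'))
E
```

```text
False
 t 10.9 p [ 0.5915 -0.1738  0.2234] F [-1.11 -0.07 -2.04] M [ 0.087 -0.155  0.   ]
 t 11.1 p [ 0.5916 -0.1741  0.2236] F [-0.68 -0.48 -2.07] M [ 0.064 -0.173 -0.02 ]
```

View pics/w3.png

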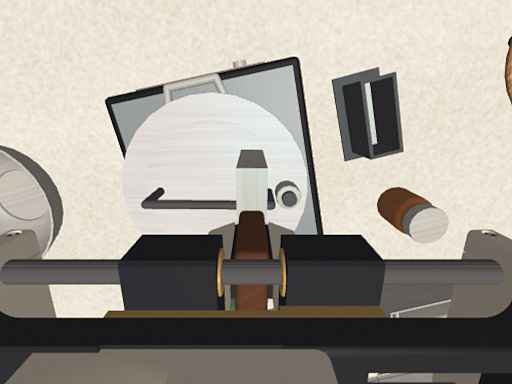

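The wrist view shows the tongue inside the loop near the vent end. The bar is level in the image from (145,205) to (272,204), and the vent is at (288,193). Next is the weight probe.

```bash
cat >> h.py <<'E'
def avg(n=25):
    F=[];M=[]
    for _ in range(n):
        s=arm.read_state();F.append(s['wrist_force']);M.append(s['wrist_torque']);arm.wait(.016)
    print('  avgF',np.mean(F,0).round(3),'sd',np.std(F,0).round(2),'M',np.mean(M,0).round(4),'z',s['ee_pos'][2].round(5),'t',round(s['time'],2));return np.mean(F,0),np.mean(M,0)
E
python3 - <<'E'
from h import *
c=calibration('wrist')
for u,v,z in [(145,205,.158),(288,190,.143)]:
    p=plane('wrist',u,v,z,c)[:2]-L; print('lid frame',(p@ex).round(4),(p@ey).round(4))
arm.move_linear(at(0,.036,.240),feed=.03)
F0,M0=avg()
for z in (.2425,.244,.2455,.247):
    arm.move_linear(at(0,.036,z),feed=.01); F,M=avg(15)
    print(z,(F-F0).round(2),(M-M0).round(3))
    if F0[2]-F[2]>1.6: break
save('s3.png',cv2.resize(get_image('side')[110:210,180:300],(720,600),interpolation=cv2.INTER_CUBIC))
E
```

```text
lid frame 0.0001 -0.056
lid frame -0.0089 0.0685
  avgF [ 0.036 -0.041 -2.118] sd [0.43 0.61 0.47] M [ 0.0691 -0.1809 -0.0016] z 0.23989 t 12.25
  avgF [-0.063 -0.025 -2.065] sd [0.27 0.6  0.49] M [ 0.073  -0.1727  0.01  ] z 0.24245 t 12.9
0.2425 [-0.1   0.02  0.05] [0.004 0.008 0.012]
  avgF [-0.116 -0.025 -6.703] sd [0.53 0.47 0.63] M [ 0.112  -0.1183  0.0033] z 0.24348 t 13.45
0.244 [-0.15  0.02 -4.59] [0.043 0.063 0.005]
```

```bash
python3 - <<'E'
from h import *
for z in (.2455,.2465):
    arm.move_linear(at(0,.036,z),feed=.01); F,M=avg(25); f=-2.1-F[2]
    v=(f*(87.5+36)/9.81-26.25)/159.5
    print(z,f,'v',v,'yb',72*v/(.3+v))
save('s3.png',cv2.resize(get_image('side')[110:210,180:300],(720,600),interpolation=cv2.INTER_CUBIC))
E
```

```text
avgF [ 0.118  0.232 -7.769] sd [0.4  0.32 0.44] M [ 0.0903 -0.184  -0.0076] z 0.2455 t 14.22
0.2455 5.668641471330712 v 0.28284408252684573 yb 34.9403460590078
  avgF [ 0.104 -0.06  -7.793] sd [0.44 0.43 0.4 ] M [ 0.0766 -0.1786 -0.0067] z 0.2465 t 14.88
0.2465 5.693351993401654 v 0.2847944622978308 yb 35.06394572355013
```

View pics/s3.png

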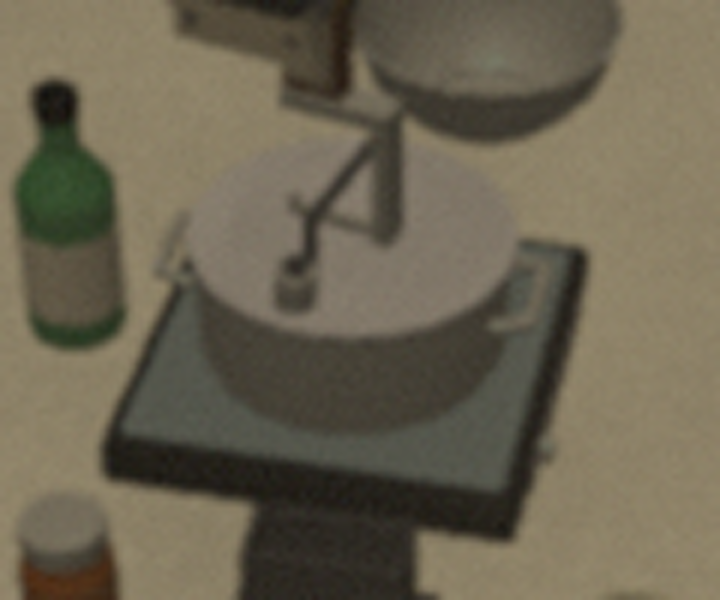

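The force plateaus at 5.7 N, so v ≈ 0.28 kg and the balance point is at y ≈ 35 mm, almost exactly where the hook is. The side view shows the hook in the loop beside the vent and the lid still level. I'll lift slowly and check the tilt.

```bash
cat >> h.py <<'E'
def tilt():
    # bar line slope in the side view, and lid outline
    im=get_image('side'); r=models.regions_of('side','lid')
    if r:
        m=max(r,key=lambda d:d['p'])['region'].astype(np.uint8); cs=max(cv2.findContours(m,0,2)[0],key=len)
        print('  lid ellipse',np.round(cv2.fitEllipse(cs)[1],1),round(cv2.fitEllipse(cs)[2],1),'p',r[0]['p'])
    return im
E
python3 - <<'E'
from h import *
tilt()
for z in (.250,.262):
    arm.move_linear(at(0,.036,z),feed=.02); avg(8)
im=tilt()
c=calibration('wrist');wi=get_image('wrist')[120:320,80:340]
save('s4.png',np.vstack([cv2.resize(im[90:190,180:310],(390,300),interpolation=3),cv2.resize(wi,(390,300),interpolation=3)]))
E
```

```text
lid ellipse [32.2 57.7] 90.2 p 0.6
  avgF [ 0.07   0.105 -7.653] sd [0.33 0.37 0.43] M [ 0.0544 -0.1662 -0.0059] z 0.25 t 15.49
  avgF [ 9.400e-02 -4.000e-03 -7.851e+00] sd [0.43 0.37 0.24] M [ 0.0569 -0.1634 -0.0191] z 0.2618 t 16.38
```

View pics/s4.png

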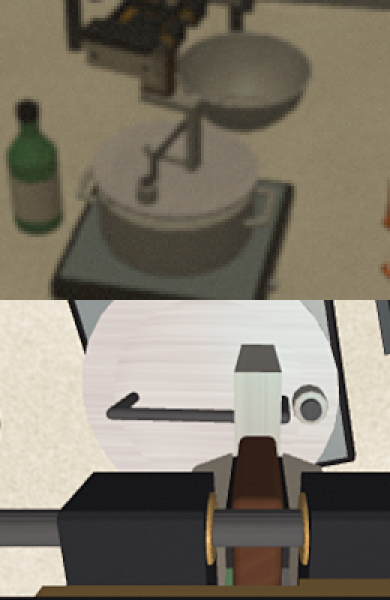

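```bash
python3 - <<'E'
from h import *
c=calibration('wrist')
for th in (-5,-3,0,3,5):
  o=[]
  for y,h in((-.056,.048),(.072,.033)):
    dy,dz=y-.036,h-.044; t=np.radians(th)
    Y=.036+dy*np.cos(t)-dz*np.sin(t);Z=.154+.0187+dy*np.sin(t)+dz*np.cos(t)
    o.append(proj('wrist',at(0,Y,Z),c).round(1))
  print(th,o)
print('seen A (153.3,194.7) vent (288,192)')
E
```

```text
-5 [array([150.3, 200.5]), array([286.9, 192.1])]
-3 [array([151.1, 199.4]), array([287.5, 192.5])]
0 [array([152.5, 197.8]), array([288.4, 193. ])]
3 [array([154.2, 196.2]), array([289.2, 193.6])]
5 [array([155.4, 195.2]), array([289.7, 194. ])]
seen A (153.3,194.7) vent (288,192)
```

Seen against projection, the tilt is about 0–2°. I'll raise it and carry it to the trivet.

```bash
python3 - <<'E'
from h import *
arm.move_linear(at(0,.036,.303),feed=.04); avg(5)
c=calibration('wrist');wi=get_image('wrist')
T=np.array([.560,.245])
p=[*(T+.036*ey),.303]
arm.move_linear(p,feed=.10); arm.wait(.3); avg(8)
c=calibration('wrist');wi=get_image('wrist');si=get_image('side')
save('w5.png',np.hstack([cv2.resize(wi,(512,384)),si[170:340,130:310].repeat(2,0).repeat(2,1)[:384][:340,:288] if 0 else cv2.resize(si[160:320,150:270],(288,384))]))
st()
for d in models.search_frame('side','trivet')[:1]+models.search_frame('side','lid')[:2]: print(w('side',d['point']),d['p'])
E
```

```text
avgF [-0.326 -0.039 -7.591] sd [0.25 0.64 0.21] M [ 0.0795 -0.1733 -0.0195] z 0.30261 t 17.78
  avgF [-0.053 -0.308 -7.848] sd [0.43 0.37 0.43] M [ 0.0723 -0.158  -0.0133] z 0.30301 t 22.96
 t 23.07 p [0.5699 0.2796 0.303 ] F [-0.23  0.52 -8.19] M [ 0.024 -0.152  0.014]
[0.55594025 0.27359233 0.02221859] 0.93
[0.55632079 0.26602276 0.17525338] 0.67
```

View pics/w5.png

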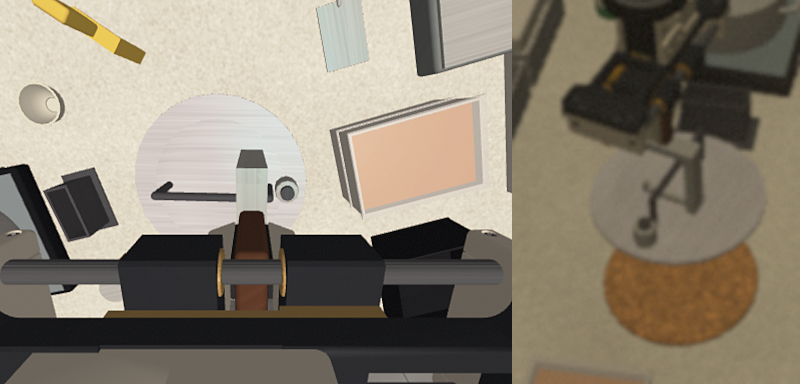

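The lid hangs level above the trivet in both views. Bar end is at (153,194), vent at (287,189), flange from x=135 to 307 with its top at y=94. I'll measure the lid's actual offset from the TCP, then lower it.

```bash
python3 - <<'E'
from h import *
from scipy.optimize import least_squares
c=calibration('wrist')
T=np.array([.560,.245]); z0=.110+.0599
ph=np.linspace(0,2*np.pi,360)
def circ(cx,cy): return np.array([proj('wrist',[cx+.094*np.cos(t),cy+.094*np.sin(t),z0+.005],c) for t in ph])
def res(p):
    k=circ(*p); return [k[:,0].min()-135, k[:,0].max()-307, k[:,1].min()-94]
r=least_squares(res,T);print('lid centre',r.x,r.fun,'nominal',T, 'in lid frame',(r.x-T)@ex,(r.x-T)@ey)
# trivet edges from cached overhead view (top camera, no arm occlusion)
im=cv2.imread('pics/top.png');h=cv2.cvtColor(im,cv2.COLOR_BGR2HSV)
m=((h[...,1]>90)&(h[...,0]<20)&(h[...,2]>50)).astype(np.uint8)[140:240,140:220]
cs=max(cv2.findContours(m,0,2)[0],key=cv2.contourArea);e=cv2.fitEllipse(cs);print(e);print(plane('top',e[0][0]+140,e[0][1]+140,.023))
im=cv2.imread('pics/w2.png');h=cv2.cvtColor(im,cv2.COLOR_BGR2HSV)
m=((h[...,1]>80)&(h[...,0]<20)).astype(np.uint8)[80:225,345:485]
cs=max(cv2.findContours(m,0,2)[0],key=cv2.contourArea);e=cv2.fitEllipse(cs);print(e)
# w2 camera: shift of wrist pose (TCP .5744,-.0157,.299, yaw pi)
P=np.array(c['pose']);s=arm.read_state();q=np.array(s['ee_rot'])
A=np.eye(4);A[:3,:3]=R.from_quat(q[[1,2,3,0]]).as_matrix();A[:3,3]=s['ee_pos']
q=np.array(quat(np.pi));B=np.eye(4);B[:3,:3]=R.from_quat(q[[1,2,3,0]]).as_matrix();B[:3,3]=[.5744,-.0157,.299]
c2={'mtx':c['mtx'],'pose':B@np.linalg.inv(A)@P};print(plane('wrist',e[0][0]+345,e[0][1]+80,.023,c2))
E
```

```text
lid centre [0.56218987 0.24776547] [-1.53397833  1.54526705  0.24408327] nominal [0.56  0.245] in lid frame 0.001342769672357736 0.0032619450712529593
((41.831459045410156, 51.91879653930664), (48.37800216674805, 50.403995513916016), 59.406211853027344)
[0.56175968 0.24520788 0.023     ]
((71.11099243164062, 70.50056457519531), (103.10607147216797, 122.14558410644531), 49.124908447265625)
[0.55794614 0.2440944  0.023     ]
```

```bash
python3 - <<'E'
from h import *
T=np.array([.5585,.2425])+.036*ey
arm.move_linear([*T,.303],feed=.05)
arm.move_linear([*T,.175],feed=.08)
print(arm.move_linear([*T,.160],feed=.02,until_force=3)); s=st()
z=s['ee_pos'][2]
arm.move_linear([*T,z-.003],feed=.02); avg(8)
arm.move_linear([*T,z-.013],feed=.04); avg(8)
save('s6.png',np.hstack([cv2.resize(get_image('side')[160:320,150:270],(450,600)),cv2.resize(get_image('wrist')[60:320,100:340],(350,380)).repeat(1,0) if 0 else cv2.copyMakeBorder(cv2.resize(get_image('wrist')[60:320,100:340],(350,380)),0,220,0,0,0)]))
E
```

```text
True
 t 25.7 p [0.5677 0.2764 0.1641] F [ 0.21 -0.6  -1.97] M [ 0.026 -0.133  0.012]
  avgF [ 0.18   0.01  -2.101] sd [0.56 0.76 0.43] M [ 0.0667 -0.1731  0.0212] z 0.16101 t 26.11
  avgF [ 0.253  0.337 -2.174] sd [0.46 0.91 0.59] M [ 0.0879 -0.1997 -0.0081] z 0.15117 t 26.64
```

View pics/s6.png

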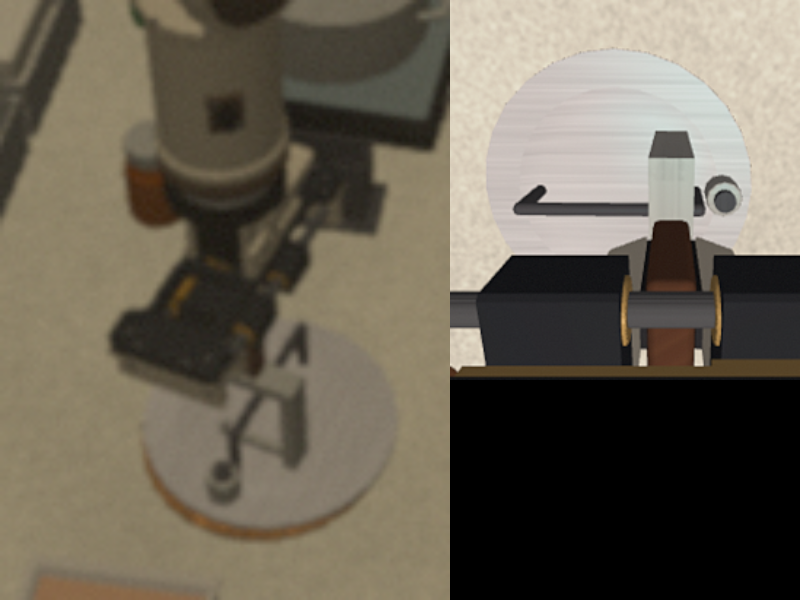

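The lid sits flat on the trivet and the hook is free under the bar. I'll back out and return the lifter.

```bash
python3 - <<'E'
from h import *
s=st();p=s['ee_pos']
b=p[:2]-.085*ex
print(arm.move_linear([*b,p[2]],feed=.06,until_force=5)); st()
arm.move_linear([*b,.30],feed=.2)
arm.move_pose([.575,-.0155,.30],quat(np.pi)); arm.wait(.2)
arm.move_linear([.575,-.0155,.18],feed=.15)
c=calibration('wrist');wi=get_image('wrist')
print(arm.move_linear([.575,-.0155,.1015],feed=.06,until_force=5)); st()
save('w7.png',np.hstack([get_image('wrist')[60:340,120:400],cv2.resize(get_image('side')[140:320,150:330],(280,280))]))
E
```

```text
t 26.76 p [0.5685 0.2772 0.1513] F [-0.52  0.38 -2.43] M [ 0.105 -0.185 -0.005]
False
 t 28.32 p [0.4873 0.3004 0.1513] F [-0.08  0.05 -2.84] M [ 0.059 -0.183 -0.078]
False
 t 33.12 p [ 0.5754 -0.0155  0.1019] F [ 0.21  0.71 -2.31] M [ 0.103 -0.158 -0.046]
```

View pics/w7.png

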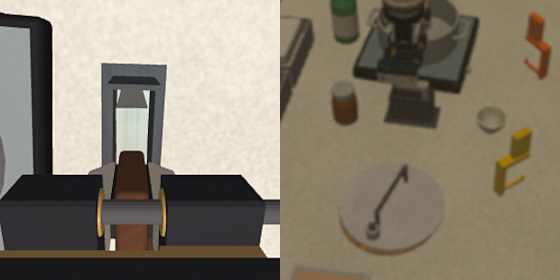

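The lifter is down in the caddy and the lid is on the trivet. I'll seat it, release, retreat and verify.

```bash
python3 - <<'E'
from h import *
print(arm.move_linear([.575,-.0155,.0995],feed=.02,until_force=2)); st()
fingers.grip(.05); arm.wait(.2)
arm.move_linear([.575,-.0155,.25],feed=.12)
arm.move_pose([.42,-.05,.36],quat(np.pi)); arm.wait(.2)
c=calibration('wrist');a=get_image('wrist');s=get_image('side');st()
save('w8.png',np.vstack([np.hstack([a,cv2.resize(s[120:310,150:300],(288,384))]),]))
E
```

```text
False
 t 33.47 p [ 0.5758 -0.0155  0.101 ] F [-2.87 -0.92  8.25] M [-0.111  0.443 -0.082]
 t 37.05 p [ 0.4203 -0.0495  0.3601] F [ 0.61 -0.44 -0.25] M [ 0.117 -0.123  0.037]
```

```bash
python3 - <<'E'
from h import *
a=get_image('top')
def ell(m,x0,y0):
    cs=max(cv2.findContours(m.astype(np.uint8),0,2)[0],key=cv2.contourArea);return cv2.fitEllipse(cs)
for d in models.regions_of('top','lid')[:2]:
    e=ell(d['region'],0,0); print('lid',round(d['p'],2),np.round(e[0]+e[1],1),plane('top',*e[0],.038).round(4))
for cam in('top','wrist','side'):
    if cam!='top': get_image(cam)
    c=calibration(cam)
    for t in ('lifter','grip','loop','vent_top','jar','ramekin','oil'):
        for d in models.search_frame(cam,t)[:3]:
            if d['p']>.4: print(cam,t,round(d['p'],2),w(cam,d['point'],c).round(3))
# grip top face in wrist image vs expected
c=calibration('wrist');im=get_image('wrist');h=cv2.cvtColor(im,cv2.COLOR_RGB2HSV)
u,v=proj('wrist',[.575,-.0155,.149],c).round().astype(int);print('expected grip px',u,v,'hsv',h[v,u])
hh=lambda x,y:proj('wrist',[x,y,.149],c)
m=((h[...,0]<15)&(h[...,1]>110)&(h[...,2]<140)).astype(np.uint8);m2=np.zeros_like(m);m2[v-40:v+40,u-25:u+25]=m[v-40:v+40,u-25:u+25]
ys,xs=np.nonzero(m2);print('brown bbox',xs.min(),xs.max(),ys.min(),ys.max(),'pred',[hh(.575+i*.018,-.0155+j*.008).round(0) for i in(-1,1) for j in(-1,1)],[proj('wrist',[.557,-.0155,.091],c).round(0)])
E
```

```text
top lifter 0.5 [ 0.321 -0.188  0.087]
top lifter 0.45 [0.352 0.132 0.113]
top grip 0.67 [ 0.313 -0.183  0.086]
top grip 0.49 [0.351 0.132 0.12 ]
top loop 0.75 [0.554 0.234 0.038]
top vent_top 0.88 [0.553 0.237 0.038]
top jar 0.58 [0.69  0.012 0.087]
top oil 0.6 [ 0.738 -0.237  0.107]
wrist lifter 0.96 [0.348 0.132 0.097]
wrist lifter 0.92 [ 0.323 -0.19   0.089]
wrist lifter 0.63 [ 0.554 -0.019  0.091]
wrist grip 0.92 [ 0.551 -0.018  0.093]
wrist grip 0.65 [ 0.318 -0.188  0.09 ]
wrist grip 0.63 [0.348 0.137 0.096]
wrist loop 0.77 [0.527 0.246 0.035]
wrist vent_top 0.93 [0.527 0.245 0.036]
wrist jar 0.96 [0.688 0.008 0.073]
wrist jar 0.65 [0.533 0.246 0.038]
wrist ramekin 0.79 [0.4   0.007 0.019]
wrist ramekin 0.56 [ 0.552 -0.018  0.092]
side lifter 0.72 [0.357 0.144 0.083]
side lifter 0.62 [ 0.317 -0.183  0.082]
side lifter 0.52 [ 0.569 -0.002  0.104]
side grip 0.92 [0.353 0.146 0.087]
side grip 0.8 [ 0.571 -0.005  0.107]
side grip 0.55 [ 0.311 -0.181  0.084]
side loop 0.95 [0.554 0.254 0.037]
side vent_top 0.87 [0.558 0.257 0.037]
side jar 0.76 [0.693 0.028 0.053]
side ramekin 0.79 [ 0.398 -0.009  0.03 ]
side ramekin 0.65 [ 0.568 -0.005  0.109]
side oil 0.61 [ 0.752 -0.219  0.086]
expected grip px 274 269 hsv [ 0 10 74]
brown bbox 267 294 244 301 pred [array([269., 258.]), array([280., 258.]), array([269., 279.]), array([279., 279.])] [array([271., 241.])]
```

```bash
python3 - <<'E'
from h import *
from scipy.optimize import least_squares
for cam,roi in(('top',(130,250,125,240)),('side',(225,320,170,275))):
    b=cv2.imread(f'pics/{cam}.png').astype(int);a=get_image(cam)[:,:,::-1].astype(int)
    y0,y1,x0,x1=roi
    m=(cv2.GaussianBlur(np.abs(a-b).max(2).astype(np.uint8),(3,3),0)>22).astype(np.uint8)[y0:y1,x0:x1]
    m=cv2.morphologyEx(m,2,np.ones((3,3),np.uint8)); cs=max(cv2.findContours(m,0,2)[0],key=cv2.contourArea)
    h=cv2.convexHull(cs)[:,0]; e=cv2.fitEllipse(cs)
    u,v=e[0][0]+x0,e[0][1]+y0; print(cam,np.round(e[1],1),plane(cam,u,v,.036).round(4))
    t=np.linspace(0,6.28,60);k=np.array([proj(cam,[.56+.094*np.cos(i),.2447+.094*np.sin(i),.038]) for i in t]).astype(np.float32)
    print('  expected axes',np.round(cv2.fitEllipse(k)[1],1),'bbox seen',h.min(0)+[x0,y0],h.max(0)+[x0,y0],'exp',k.min(0).round(1),k.max(0).round(1))
E
```

```text
top [50.6 52.3] [0.5583 0.2418 0.036 ]
  expected axes [52.1 54.3] bbox seen [156 167] [208 218] exp [154.3 165.6] [208.  218.3]
side [52.  63.6] [0.5587 0.2543 0.036 ]
  expected axes [55.7 68.4] bbox seen [188 246] [252 300] exp [186.5 245.2] [254.7 301. ]
```

```bash
python3 - <<'E'
from h import *
arm.job_done(); print(arm.read_state()['time'])
E
```

```text
the job is handed in; nothing more can be done
the job is handed in; nothing more can be done
```

The lid is on the trivet, the lifter is back in its caddy, and I handed the job in at about 38 s of the 72 s allowed. No verdict was reported.

- **Lift:** I took the lifter from the caddy and hooked it under the loop 36 mm towards the vent. A slow test lift levelled off at 5.7 N, which puts the vent at about 0.28 kg and the balance point at about 35 mm, so I lifted from there. The wrist view put the tilt at roughly 0–2° just after lift-off, and the lid looked level above the trivet.
- **Placing:** I lowered the lid until the force changed, then backed the hook out and stood the lifter in the caddy with about 8 N of contact.

**Last checks**
- The lid is centred on the trivet to about 2–3 mm in the top view, and it matches the expected outline in the side view.
- The lifter was detected within a few millimetres of where it stood at the start, in the side and wrist views. The top detector did not report it.
- The jar, ramekin and oil bottle showed up about where they should be, and the look-alikes are unmoved. I did not check the tubs, mixing bowl and spatula one by one.
- Two checks failed: the lid-region detector found no lid in the top picture, so I compared before and after pictures instead. My colour check on the grip was inconclusive. I had also used up the picture limit, so I did not view the final scene by eye.

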